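# Fetch the bleed key from behind the spanners

### The arm

A 6-joint arm with a two-finger parallel gripper is mounted at the origin on the work surface. World frame = base frame: x ahead of the robot, y to its left, z up, the work surface at z = 0. Lengths are in m, angles in rad, forces in N, time in s.
With the tool pointing down it reaches from about 0.275 to 0.775 m from the base axis. Payload 14.6 kg.
Tool frame: the origin (TCP) lies midway between the tips of the shut fingers; the grasp point (between the pads) lies 19 mm behind it; z points along the fingers, y is the line along which they close (so a half turn about z gives the same grasp; the last joint's range is limited). The gripper opens to 85 mm and grips with 20 to 120 N. Pads are 22 mm wide; open, the fingers measure 114 mm over their backs; the gripper's body (76 mm by 85 mm) begins 54 mm behind the grasp point. The pads swing forward as they close: fully open they stand 13 mm farther back than shut.
Start: joints at [-1.5, 0.263, -0.048, 1.259, 0, 1.415], TCP at [0.118, -0.512, 0.231] pointing down, gripper open.
Joint ranges: [-2.65, 2.65], [-0.89, 1.7], [-1.18, 1.37], [-2.13, 2.11], [-1.35, 1.29], [-3.14, 3.14]. Speed limits (rad/s): [1.89, 1.89, 2.57, 2.79, 3.14, 3.14].

### API

Orientations are given as a unit quaternion [w, x, y, z].
In Python, from bench import manip gives the robot as it stands.
- The arm moves only by the tool drive_tool, never from a script. Its arguments are lists of equal length, an entry for each row: "xyz": the shift along the tool's x, y, z in mm, a list of three; "yaw": the turn about the tool's z in degrees; "jaw": the closure, from -1 (fully open) to 1 (shut). In form: {"xyz": [[dx, dy, dz], ...], "yaw": [yaw, ...], "jaw": [jaw, ...]}. A call has 1 to 12 rows; each row shifts and turns the commanded pose from where the row before left it, along the tool's axes as they then stand; what a row does not reach is not made up. A row lasts 1/8 s, in which the tool goes at most 62.5 mm and 10.7 degrees, less where a joint would pass 70% of its speed; a pose out of reach is approached as far as the arm can. A call with a gripper value outside its range is refused whole. The fingers move at their own pace and stop on an object; the grip force is fixed at half the most. Time passes only in rows, so rows that do not move let the fingers close. It gives the time, the measured TCP pose, the force, the opening and the grip force at its end, in the units of the state.
- manip.observe(): the state, without advancing time (a new reading comes with each control period).
- manip.capture(name): name is "side" or "top" or "wrist"; returns the picture (420x560x3 uint8, red, green, blue); there is no depth.
- manip.camera_params(name): a dict with "fx", "fy", "cx", "cy" (pixels), "k1" (the pictures are not rectified: a ray, as slopes to the right and down, at radius r is drawn at 1 + k1 r^2 times it, then the intrinsics apply), "R" (3x3) and "t" (3): a world point X has camera coordinates R X + t; the wrist camera has in their place "tool_from_camera" (4x4, takes a point from camera to tool coordinates, whose origin is the TCP and whose axes are the flange's). Camera axes: x right, y down, z forward; pixel columns grow to the right and rows downward; lengths in m; the calibration is good to about 2 mm. A picture is of the moment at which its call begins: read the wrist's pose just before it. camera_params takes no time and is no camera call.
- manip.sign_off(): hands the job in; it is judged then, once.
The state is a dict: "clock": time; "joint_pos": joint angles; "qvel": joint speeds; "joint_efforts": joint torques, N m; "eef_pos": TCP position; "eef_rot": TCP orientation; "contact_force": force on the tool from outside, world axes, zero at the start; "torque": the same for the moment, N m; "grip_width": finger opening in m; "grip_force": force on a finger pad.
Only numpy, scipy, OpenCV 4.12 (cv2) and the standard library are available. Lean on these libraries where they do the work, as an engineer would, in place of code of your own. Each camera call takes 0.05 s, during which the arm holds its last target. There are 200 camera calls.

### The job

The flat-bladed bleed key hangs at the back of the crowded hook. First hang the two spanners in front of it on the empty hook, with the key still left on its own hook, then take the key and stand it upright in the slot of the pump's bleed valve, pushed fully home. Do not drop any of them onto the bench, and leave everything else on the bench where it is.

Things in the scene. Friction and masses are not known exactly. Their poses are not given: they have to be found in the camera images.
- full_stand: Crowded hook stand: key and spanners hang one behind the other, about 29 mm apart (about 24, 53 and 82 mm from the post). Fixed. Base 100 x 76 x 12 mm; post 14 mm thick; from its top one 8 mm round bar points along the stand's -x (towards the robot, give or take 15 degrees). Origin on the bench under the post; the bar's centre line is 200 mm above it.
- full_tip (a point): Upturned tip of the crowded stand's bar, 120 mm out from the post's axis and 212 mm high (218 mm with its round end); axes as the stand's. The bar is level, 200 mm high, up to 106 mm out, then bends up at about 40 degrees to here. A ring slipped over the bar hangs with its centre 9 mm below the bar's centre line.
- spare_stand: The same kind of hook stand, its hook empty. Fixed. Base 100 x 76 x 12 mm; post 14 mm thick; from its top one 8 mm round bar points along the stand's -x (towards the robot, give or take 15 degrees). Origin on the bench under the post; the bar's centre line is 200 mm above it.
- spare_tip (a point): Upturned tip of the spare stand's bar, 120 mm out from the post's axis and 212 mm high (218 mm with its round end); axes as the stand's. The bar is level, 200 mm high, up to 106 mm out, then bends up at about 40 degrees to here. A ring slipped over the bar hangs with its centre 9 mm below the bar's centre line.
- key: Plain steel bleed key, rearmost on the crowded hook (nearest the post): flat blade below a ring. Ring 42 mm across, 26 mm hole, 10 mm thick, with two flats 44 mm apart, 24 mm tall: grip these from above, a finger outside each, at the height of the ring's centre. Origin: ring's centre; x along the hole, y across the flats, z up as it hangs. About 0.12 kg.
- key_tip (a point): Middle of the square-cut lower end of the key's blade, 100 mm below the ring's centre; axes as the key's. The blade is straight, 20 mm wide (y), 8 mm thick (x), without a jaw.
- long_spanner: Plain steel spanner in front of the key: 14 mm shank, open jaw 34 mm wide at the bottom, ending 135 mm below the ring's centre. Ring end just like the key's, same axes and origin. About 0.15 kg.
- short_spanner: Plain steel spanner in front of the key (either spanner can be foremost): 14 mm shank, open jaw 26 mm wide at the bottom, ending 110 mm below the ring's centre. Ring end just like the key's, same axes and origin. About 0.15 kg.
- valve_slot (a point): Mouth centre of the slot in the pump's bleed valve, a fixed brass block 50 x 60 mm (x, y), its top 82 mm above the bench. The slot is 38 mm deep, 12.5 mm wide along x, 24.5 mm long along y, its mouth bevelled by 3 mm. Axes are the pump's: z up, the pump lies behind on +x; its yaw differs from the stands'.
- pump_gauge (a point): Centre of the hand pump's fixed upright pressure gauge: a black disc 100 mm across, 34 mm thick along x, 235 mm high at the top, 175 mm behind the valve slot. Between them lies the steel barrel, up to 78 mm high; the lever on the +y side is up to 108 mm high.
- carton: Bystander: small cardboard box 60 x 44 x 38 mm, standing loose on the bench. Origin under its centre. Leave it alone.
- adapter: Bystander: brass threaded adapter, 40 mm wide, 50 mm tall, standing loose on the bench. Origin under its centre. Leave it alone.
- jar: Bystander: amber jar with black cap, 42 mm wide, 70 mm tall, standing loose on the bench. Origin under its centre. Leave it alone.
- small_gauge: Bystander: loose metal gauge lying flat, a disc 48 mm wide, 27 mm tall, standing loose on the bench. Origin under its centre. Leave it alone.
- weights: Bystander: stack of steel dead weights with a stub on top, 80 mm wide, 60 mm tall, standing loose on the bench. Origin under its centre. Leave it alone.
- meter: Bystander: grey hand-held meter lying flat, 170 x 85 x 36 mm, standing loose on the bench. Origin under its centre. Leave it alone.
- oil: Bystander: white oil bottle with black cap, 60 mm wide, 150 mm tall, standing loose on the bench. Origin under its centre. Leave it alone.
There are look-alikes about, which are no part of the job. Leave any blue look-alike of the key alone.

How it is judged:
On the way:
1. both spanners hang by their rings on the spare hook, let go, while the key still hangs on its own hook (x of long_spanner in the frame of spare_stand between -0.112 and -0.008 m and y of long_spanner in the frame of spare_stand between -0.013 and 0.013 m and z of long_spanner in the frame of spare_stand between 0.18 and 0.198 m and angle between each of long_spanner, short_spanner, key's own z axis and vertical below 0.25 rad and linear speed of each of long_spanner, short_spanner, key below 0.08 m/s and x of short_spanner in the frame of spare_stand between -0.112 and -0.008 m and y of short_spanner in the frame of spare_stand between -0.013 and 0.013 m and z of short_spanner in the frame of spare_stand between 0.18 and 0.198 m and contact force between the fingers and long_spanner below 0.2 N and contact force between the fingers and short_spanner below 0.2 N and x of key in the frame of full_stand between -0.112 and -0.008 m and y of key in the frame of full_stand between -0.013 and 0.013 m and z of key in the frame of full_stand between 0.18 and 0.198 m), for 0.2 s.
At the end, for the whole second after the job is handed in: Both spanners hang on the spare hook (ring centre 8-112 mm out from the post, within 13 mm sideways, 2-20 mm below the bar line, tilt under 0.25 rad, under 0.08 m/s); key in the slot, tip at least 32 mm deep, within 6 mm (x) and 8 mm (y) of its centre, tilt under 0.17 rad (x of long_spanner in the frame of spare_stand between -0.112 and -0.008 m and y of long_spanner in the frame of spare_stand between -0.013 and 0.013 m and z of long_spanner in the frame of spare_stand between 0.18 and 0.198 m and angle between each of long_spanner, short_spanner's own z axis and vertical below 0.25 rad and linear speed of each of long_spanner, short_spanner below 0.08 m/s and x of short_spanner in the frame of spare_stand between -0.112 and -0.008 m and y of short_spanner in the frame of spare_stand between -0.013 and 0.013 m and z of short_spanner in the frame of spare_stand between 0.18 and 0.198 m and x of key_tip in the frame of valve_slot between -0.006 and 0.006 m and y of key_tip in the frame of valve_slot between -0.008 and 0.008 m and z of key_tip in the frame of valve_slot below -0.032 m and angle between key's own z axis and vertical below 0.17 rad); the robot touches nothing.
It fails at once if the key or a spanner dropped: its ring's centre less than 90 mm above the bench (height (world z) of any of key, long_spanner, short_spanner below 0.09 m).
It fails at once if a bystander shifted by more than 25 mm (distance of any of carton, adapter, jar, small_gauge, weights, meter, oil from where it was at the start of the episode above 0.025 m).
It also fails if it takes over 72 s, if anything falls off the work surface, if the arm or the gripper's body presses on something with over 40 N, if the wrist force passes 120 N, or if a joint passes its speed limit or range.

## Working session

There is one attempt and no reset: what is moved stays moved. The work goes in short steps, Python scripts to look and compute and a tool call to move; the robot and the scene stay as the last step left them, time stands still between calls to the robot, and variables do not carry over. Pictures are saved under pics/ and viewed, at most 10 in all, crops included, and the job is handed in when it is done.

Besides the shell and the picture viewer there is one more tool, called after "Request:" by a JSON object that holds its "api" and its "payload", one argument or row to a line. drive_tool: Moves the arm, as the interface text tells. Its arguments: {"type":"object","properties":{"xyz":{"type":"array"},"yaw":{"type":"array"},"jaw":{"type":"array"}},"required":["xyz","yaw","jaw"]}

```bash
mkdir -p pics; ls; python3 - <<'E'
from bench import manip
import cv2,numpy as np
s=manip.observe();print(s['clock'],s['eef_pos'],s['eef_rot'],s['grip_width'])
for n in("top","side"):
    cv2.imwrite(f"pics/{n}0.png",manip.capture(n)[:,:,::-1]); p=manip.camera_params(n)
    print(n,p['fx'],p['cx'],p['cy'],p['k1'],np.round(-np.array(p['R']).T@np.array(p['t']),3),np.round(p['R'],2).tolist())
print(manip.camera_params("wrist"))
E
```

```text
pics
0.0 [ 0.11752309 -0.51139851  0.23082714] [-5.31989654e-04  9.93632456e-01  1.12668802e-01  1.31675231e-05] 0.08531983497678447
top 486.59579193366903 279.328192891686 218.32665779852326 0.036447389937031845 [ 0.297 -0.01   1.463] [[-0.01, -1.0, -0.01], [-0.98, 0.01, -0.21], [0.21, 0.0, -0.98]]
side 406.5914176554577 278.91894034839186 210.1826012766564 0.006237000907488436 [0.509 0.848 0.893] [[-1.0, -0.05, -0.0], [-0.03, 0.66, -0.75], [0.04, -0.75, -0.66]]
{'fx': 342.8730212543964, 'fy': 342.8730212543964, 'cx': 274.4546759954133, 'cy': 218.0975750586982, 'k1': -0.03856090775513299, 'tool_from_camera': array([[ 9.92319139e-04, -9.64677650e-01, -2.63431293e-01,
         6.69789496e-02],
       [ 9.99999462e-01,  8.77398584e-04,  5.53889395e-04,
         4.95707257e-04],
       [-3.03190477e-04, -2.63431701e-01,  9.64678002e-01,
        -1.42717348e-01],
       [ 0.00000000e+00,  0.00000000e+00,  0.00000000e+00,
         1.00000000e+00]])}
```

View pics/top0.png

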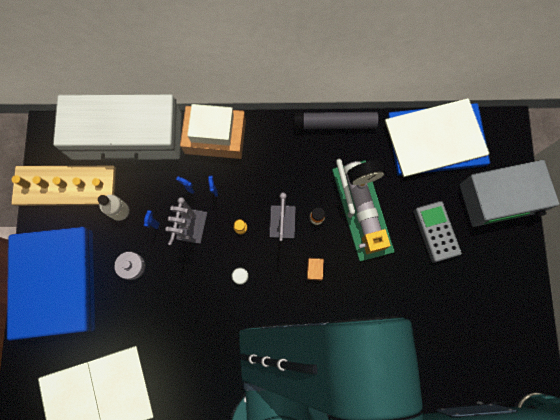

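View pics/side0.png

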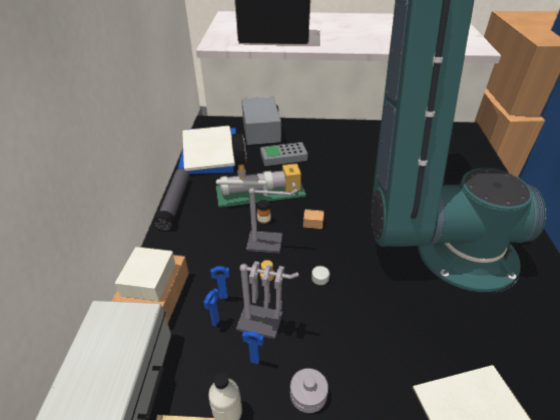

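The top view shows the crowded stand around (188,222), the spare stand around (283,215), and the valve around (376,240). The side view shows the crowded hook at (260,290) with its tip around (297,275), the spare hook at (265,215), and the blue look-alikes left and below. I'll crop in for exact pixels.

```bash
cat > h.py <<'E'
import numpy as np,cv2
from bench import manip
from scipy.spatial.transform import Rotation as Ro
def cam(n,s=None):
    p=manip.camera_params(n)
    if n!="wrist": return p,np.array(p['R']),np.array(p['t'])
    s=s or manip.observe(); q=s['eef_rot']
    W=np.eye(4);W[:3,:3]=Ro.from_quat([q[1],q[2],q[3],q[0]]).as_matrix();W[:3,3]=s['eef_pos']
    C=np.linalg.inv(W@p['tool_from_camera']); return p,C[:3,:3],C[:3,3]
def ray(c,u,v):
    p,R,t=c; xd=np.array([(u-p['cx'])/p['fx'],(v-p['cy'])/p['fy']]); x=xd.copy()
    for _ in range(10): x=xd/(1+p['k1']*(x@x))
    return -R.T@t, R.T@np.array([*x,1.])
def at_z(c,u,v,z):
    o,d=ray(c,u,v); return o+d*(z-o[2])/d[2]
def proj(c,X):
    p,R,t=c; q=R@np.asarray(X,float)+t; x=q[:2]/q[2]; x=x*(1+p['k1']*(x@x))
    return np.array([p['fx']*x[0]+p['cx'],p['fy']*x[1]+p['cy']])
def tri(c1,a,c2,b):
    A=[];B=[]
    for c,u in((c1,a),(c2,b)):
        o,d=ray(c,*u);d/=np.linalg.norm(d);P=np.eye(3)-np.outer(d,d);A.append(P);B.append(P@o)
    x=np.linalg.solve(sum(A),sum(B)); return x
E
python3 - <<'E'
import cv2
a=cv2.imread("pics/top0.png");c=cv2.resize(a[155:275,130:400],None,fx=2.96,fy=2.96,interpolation=cv2.INTER_CUBIC)
cv2.imwrite("pics/top0c.png",c);
a=cv2.imread("pics/side0.png");c=cv2.resize(a[155:345,180:340],None,fx=3,fy=3,interpolation=cv2.INTER_CUBIC)
cv2.imwrite("pics/side0c.png",c)
E
```

```text
(no output)
```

View pics/top0c.png

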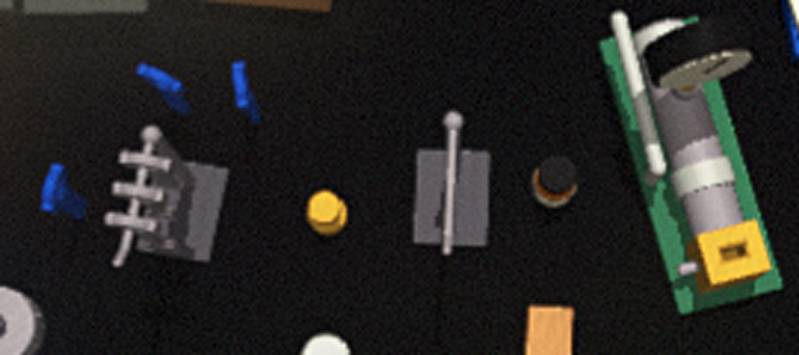

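View pics/side0c.png

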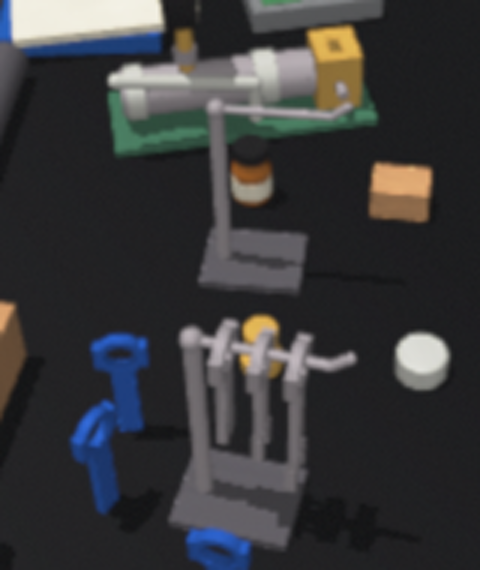

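The top crop shows the full hook's post top at (150,134) and tip at (118,262). The spare post top is at (453,120) with its tip at (446,252), and the slot is at (735,250). The side crop shows the full post/tip at (190,337)/(350,357) and the spare at (215,105)/(345,110). The foremost spanner is the longest.

```bash
python3 - <<'E'
from h import *
T=cam("top");S=cam("side")
tp=lambda x,y:(130+x/2.96,155+y/2.96); sp=lambda x,y:(180+x/3,155+y/3)
for n,a,b,z in(("fpost",(150,134),(190,337),.204),("ftip",(118,262),(350,357),.214),("spost",(453,120),(215,105),.204),("stip",(446,252),(345,110),.214),("slot",(735,250),(335,45),.082)):
    print(n,at_z(T,*tp(*a),z).round(3),at_z(S,*sp(*b),z).round(3),tri(T,tp(*a),S,sp(*b)).round(3))
for n,a in(("v1",(697,233)),("v2",(757,220)),("v3",(770,270)),("v4",(708,285)),("s1",(720,243)),("s2",(745,238)),("s3",(751,257)),("s4",(724,262))): print(n,at_z(T,*tp(*a),.082).round(4))
for n,a in(("r1l",(106,218)),("r1r",(157,224)),("r2l",(113,188)),("r2r",(163,194)),("r3l",(119,156)),("r3r",(170,163))): print(n,at_z(T,*tp(*a),.208).round(4))
E
```

```text
fpost [0.618 0.257 0.204] [0.62  0.263 0.204] [0.62  0.258 0.199]
ftip [0.501 0.279 0.214] [0.502 0.284 0.214] [0.502 0.28  0.21 ]
spost [ 0.629 -0.016  0.204] [ 0.63  -0.011  0.204] [ 0.631 -0.016  0.2  ]
stip [ 0.507 -0.009  0.214] [0.513 0.003 0.214] [ 0.51  -0.009  0.204]
slot [ 0.528 -0.288  0.082] [ 0.528 -0.279  0.082] [ 0.529 -0.29   0.074]
v1 [ 0.5451 -0.2525  0.082 ]
v2 [ 0.5574 -0.3113  0.082 ]
v3 [ 0.5082 -0.3211  0.082 ]
v4 [ 0.4941 -0.2607  0.082 ]
s1 [ 0.5351 -0.2743  0.082 ]
s2 [ 0.5398 -0.2987  0.082 ]
s3 [ 0.5211 -0.3035  0.082 ]
s4 [ 0.5164 -0.2772  0.082 ]
r1l [0.5411 0.2925 0.208 ]
r1r [0.5352 0.2472 0.208 ]
r2l [0.5682 0.2874 0.208 ]
r2r [0.5623 0.2428 0.208 ]
r3l [0.5974 0.2832 0.208 ]
r3r [0.5906 0.2374 0.208 ]
```

```bash
cat > plan.py <<'E'
from h import *
import sys,json
# usage: plan.py jaw "x,y,z,yawdeg,n" ...   yaw = world heading of tool x
def cur():
    s=manip.observe();q=s['eef_rot'];M=Ro.from_quat([q[1],q[2],q[3],q[0]]).as_matrix()
    return s,np.array(s['eef_pos']),np.degrees(np.arctan2(M[1,0],M[0,0]))
if __name__=="__main__":
    s,P,y=cur();print("t",round(s['clock'],2),P.round(4),round(y,2),"w",round(s['grip_width'],4),"F",np.round(s['contact_force'],1),"j",np.round(s['joint_pos'],2))
    jaw=float(sys.argv[1]);X=[];Y=[]
    for a in sys.argv[2:]:
        x,yy,z,w,n=map(float,a.split(","));n=int(n);T=np.array([x,yy,z]);P0=P.copy();y0=y
        dw=(w-y0+180)%360-180
        for i in range(n):
            g=P0+(T-P0)*(i+1)/n;gw=y0+dw*(i+1)/n
            c,sn=np.cos(np.radians(y)),np.sin(np.radians(y));d=(g-P)*1000
            r=[int(round(d[0]*c+d[1]*sn)),int(round(d[0]*sn-d[1]*c)),int(round(-d[2]))];t=round(-(gw-y),0) 
            X.append(r);Y.append(t)
            P=P+np.array([r[0]*c+r[1]*sn,r[0]*sn-r[1]*c,-r[2]])/1000;y-=t
    for i in range(0,len(X),12): print(json.dumps({"xyz":X[i:i+12],"yaw":Y[i:i+12],"jaw":[jaw]*len(X[i:i+12])}))
E
python3 plan.py -1 .42,.28,.30,170.5,18
```

```text
t 0.1 [ 0.1175 -0.5114  0.2309] 12.94 w 0.0853 F [-0.2  0.6  0.8] j [-1.5   0.26 -0.05  1.26 -0.    1.42]
{"xyz": [[26, -39, -4], [32, -35, -4], [37, -29, -4], [41, -23, -3], [44, -17, -4], [46, -10, -4], [47, -3, -4], [47, 4, -4], [45, 11, -4], [44, 19, -3], [40, 25, -4], [36, 30, -4]], "yaw": [-9.0, -9.0, -8.0, -9.0, -9.0, -9.0, -8.0, -9.0, -9.0, -9.0, -8.0, -9.0], "jaw": [-1.0, -1.0, -1.0, -1.0, -1.0, -1.0, -1.0, -1.0, -1.0, -1.0, -1.0, -1.0]}
{"xyz": [[31, 35, -4], [25, 40, -4], [18, 43, -4], [13, 46, -3], [5, 47, -4], [-2, 47, -4]], "yaw": [-9.0, -9.0, -8.0, -9.0, -9.0, -9.0], "jaw": [-1.0, -1.0, -1.0, -1.0, -1.0, -1.0]}
```

Request:
{"api": "drive_tool", "payload": {
  "xyz": [
    [26,-39,-4],
    [32,-35,-4],
    [37,-29,-4],
    [41,-23,-3],
    [44,-17,-4],
    [46,-10,-4],
    [47,-3,-4],
    [47,4,-4],
    [45,11,-4],
    [44,19,-3],
    [40,25,-4],
    [36,30,-4]
  ],
  "yaw": [-9,-9,-8,-9,-9,-9,-8,-9,-9,-9,-8,-9],
  "jaw": [-1,-1,-1,-1,-1,-1,-1,-1,-1,-1,-1,-1]
}}

```text
clock: 1.6
eef_pos: [0.3196, 0.0177, 0.2774]
eef_rot: [0.0, 0.513, 0.858, 0.0]
contact_force: [1.3, -1.2, 0.7]
grip_width: 0.0857
grip_force: 0.0
```

Request:
{"api": "drive_tool", "payload": {
  "xyz": [
    [31,35,-4],
    [25,40,-4],
    [18,43,-4],
    [13,46,-3],
    [5,47,-4],
    [-2,47,-4]
  ],
  "yaw": [-9,-9,-8,-9,-9,-9],
  "jaw": [-1,-1,-1,-1,-1,-1]
}}

```text
clock: 2.35
eef_pos: [0.42, 0.282, 0.3001]
eef_rot: [-0.0, 0.076, 0.997, -0.0]
contact_force: [1.1, 0.4, -0.6]
grip_width: 0.0854
grip_force: 0.0
```

```bash
python3 plan.py -1 .42,.28,.30,170.5,3;  python3 - <<'E'
from h import *
s=manip.observe();im=manip.capture("wrist");cv2.imwrite("pics/w1.png",im[:,:,::-1])
c=cam("wrist",s);print(s['qvel'])
for X in([.5015,.280,.214],[.619,.258,.204],[.538,.270,.212]):print(proj(c,X))
E
```

```text
t 2.35 [0.42   0.282  0.3001] 171.25 w 0.0854 F [ 1.1  0.4 -0.6] j [ 0.43  0.22  0.08  1.43 -0.    0.58]
{"xyz": [[0, -1, 0], [0, 0, 0], [0, -1, 0]], "yaw": [0.0, 0.0, 1.0], "jaw": [-1.0, -1.0, -1.0]}
[ 0.56635265  0.53128032  0.77342444  0.23857938  0.0018101  -0.68058461]
[288.56388388 325.30559665]
[282.01612464 435.71888964]
[282.42691864 365.06594755]
```

View pics/w1.png

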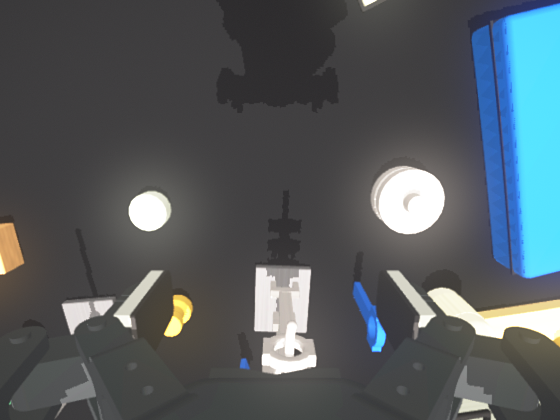

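The fingers frame the view. The bar's tip is at (291,325), 2 px from the predicted position, and the front ring is centred at x≈289, which puts y≈0.273. I'm going in for the foremost (long) spanner.

```bash
python3 plan.py -1 .538,.273,.25,170,3 .538,.273,.170,170,3
```

```text
t 2.4 [0.4215 0.2857 0.2996] 171.78 w 0.0855 F [-3.7 -0.1 -4.8] j [0.43 0.22 0.08 1.43 0.   0.58]
{"xyz": [[-39, 1, 17], [-39, 2, 16], [-39, 2, 17], [0, 0, 27], [0, 0, 26], [0, 0, 27]], "yaw": [1.0, 0.0, 1.0, -0.0, -0.0, -0.0], "jaw": [-1.0, -1.0, -1.0, -1.0, -1.0, -1.0]}
```

Request:
{"api": "drive_tool", "payload": {
  "xyz": [
    [-39,1,17],
    [-39,2,16],
    [-39,2,17],
    [0,0,0],
    [0,0,0]
  ],
  "yaw": [1,0,1,0,0],
  "jaw": [-1,-1,-1,-1,-1]
}}

```text
clock: 3.02
eef_pos: [0.5355, 0.2654, 0.2502]
eef_rot: [-0.0, 0.096, 0.995, -0.0]
contact_force: [-0.4, -0.2, 0.6]
grip_width: 0.0854
grip_force: 0.0
```

```bash
python3 plan.py -1 .538,.273,.170,170,3;  python3 - <<'E'
from h import *
s=manip.observe();im=manip.capture("wrist");cv2.imwrite("pics/w2.png",im[:,:,::-1])
c=cam("wrist",s)
for X in([.5015,.280,.214],[.538,.273,.212]):print(proj(c,X))
E
```

```text
t 3.02 [0.5355 0.2654 0.2502] 168.93 w 0.0854 F [-0.4 -0.2  0.6] j [0.32 0.39 0.19 1.37 0.   0.52]
{"xyz": [[0, 3, 27], [-1, 2, 26], [0, 3, 27]], "yaw": [-0.0, -1.0, -0.0], "jaw": [-1.0, -1.0, -1.0]}
[289.8636146  183.48781219]
[289.1076587  248.53695849]
```

View pics/w2.png

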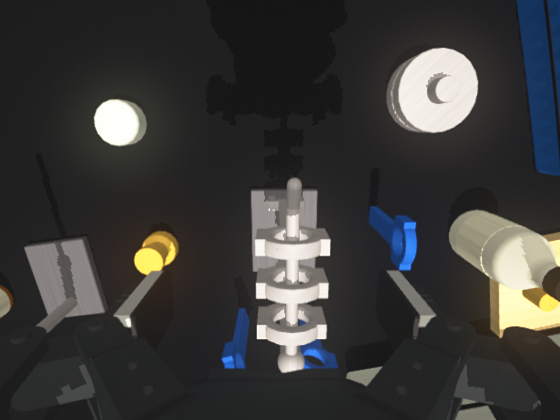

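The front ring's flats run from (256,246) to (329,244), the other two rings are at v≈287 and 326, the bar tip is at (294,181), and the post top is at (291,360). Computing positions from these.

```bash
python3 - <<'E'
from h import *
c=cam("wrist")
for n,u,v,z in(("l",256,247,.203),("r",329,244,.203),("ring1top",293,236,.212),("l2",257,288,.203),("r2",328,286,.203),("l3",257,325,.203),("r3",327,322,.203),("tip",294,181,.214),("post",291,360,.206)):print(n,at_z(c,u,v,z).round(4))
E
python3 plan.py -1 .538,.2715,.169,170,3
```

```text
l [0.5367 0.2539 0.203 ]
r [0.5431 0.2965 0.203 ]
ring1top [0.5312 0.2766 0.212 ]
l2 [0.5629 0.2491 0.203 ]
r2 [0.5699 0.2919 0.203 ]
l3 [0.5882 0.2438 0.203 ]
r3 [0.5946 0.2876 0.203 ]
tip [0.5006 0.2825 0.214 ]
post [0.6158 0.2605 0.206 ]
t 3.08 [0.5354 0.2656 0.2507] 168.95 w 0.0855 F [-0.7  1.   0.2] j [0.32 0.39 0.19 1.37 0.   0.52]
{"xyz": [[0, 2, 27], [-1, 2, 27], [-1, 2, 28]], "yaw": [-0.0, -1.0, -0.0], "jaw": [-1.0, -1.0, -1.0]}
```

Request:
{"api": "drive_tool", "payload": {
  "xyz": [
    [-1,3,27],
    [-1,4,27],
    [0,3,27],
    [0,0,0],
    [0,0,0],
    [0,0,0],
    [0,0,0],
    [0,0,0],
    [0,0,0]
  ],
  "yaw": [0,0,0,0,0,0,0,0,0],
  "jaw": [-1,-1,-1,-1,1,1,1,1,1]
}}

```text
clock: 4.2
eef_pos: [0.5403, 0.275, 0.1705]
eef_rot: [0.001, 0.096, 0.995, 0.0]
contact_force: [-1.4, -0.8, 6.1]
grip_width: 0.0432
grip_force: 59.9
```

Request:
{"api": "drive_tool", "payload": {
  "xyz": [
    [0,0,-5],
    [0,0,-4],
    [10,0,0],
    [11,0,-1],
    [8,0,-4],
    [8,0,-5],
    [10,0,-3],
    [15,0,-1],
    [25,0,0],
    [30,0,-10]
  ],
  "yaw": [0,0,0,0,0,0,0,0,0,0],
  "jaw": [1,1,1,1,1,1,1,1,1,1]
}}

```text
clock: 5.45
eef_pos: [0.4234, 0.2973, 0.2018]
eef_rot: [-0.001, 0.097, 0.995, -0.0]
contact_force: [0.4, -0.2, -1.0]
grip_width: 0.0427
grip_force: 61.1
```

```bash
python3 - <<'E'
from h import *
s=manip.observe();im=manip.capture("side");
cv2.imwrite("pics/s1.png",cv2.resize(im[150:330,180:360],None,fx=3,fy=3,interpolation=cv2.INTER_CUBIC)[:,:,::-1])
E
python3 plan.py 1 .445,.14,.225,173,4 .44,-.007,.225,177,4
```

```text
t 5.5 [0.4205 0.2979 0.2035] 168.99 w 0.043 F [-1.6  2.8  1.3] j [ 0.46  0.26 -0.13  1.18  0.    0.65]
{"xyz": [[-14, -38, -5], [-12, -37, -6], [-13, -38, -5], [-11, -39, -5], [-3, -37, 0], [-3, -36, 0], [-2, -37, 0], [-1, -36, 0]], "yaw": [-1.0, -1.0, -1.0, -1.0, -1.0, -1.0, -1.0, -1.0], "jaw": [1.0, 1.0, 1.0, 1.0, 1.0, 1.0, 1.0, 1.0]}
```

View pics/s1.png

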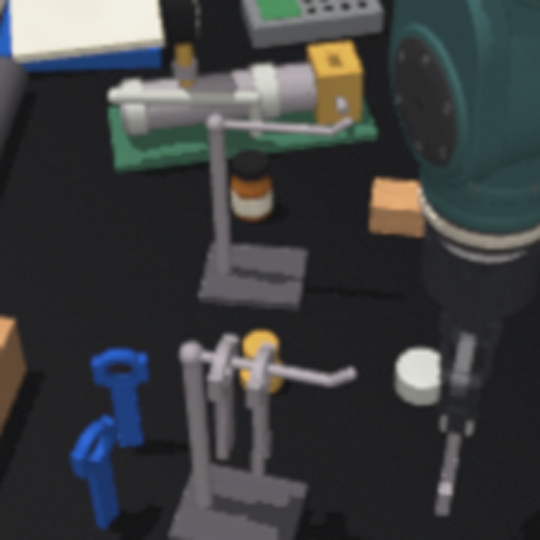

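The side view shows the long spanner held straight in the gripper at (450,470), with the other two still on their hook at (225,400) and (262,410). I'll look at the spare hook on the way across.

```bash
python3 plan.py 1 .44,.12,.28,177,5 .58,.115,.28,177,4
```

```text
t 5.5 [0.4205 0.2979 0.2035] 168.99 w 0.043 F [-1.6  2.8  1.3] j [ 0.46  0.26 -0.13  1.18  0.    0.65]
{"xyz": [[-11, -34, -15], [-9, -35, -16], [-9, -34, -15], [-7, -35, -15], [-7, -35, -15], [-35, 0, 0], [-35, 1, 0], [-35, 0, 0], [-35, 1, 0]], "yaw": [-2.0, -1.0, -2.0, -1.0, -2.0, -0.0, -0.0, -0.0, -0.0], "jaw": [1.0, 1.0, 1.0, 1.0, 1.0, 1.0, 1.0, 1.0, 1.0]}
```

Request:
{"api": "drive_tool", "payload": {
  "xyz": [
    [-11,-34,-15],
    [-9,-35,-16],
    [-9,-34,-15],
    [-7,-35,-15],
    [-7,-35,-15],
    [-35,0,0],
    [-35,1,0],
    [-35,0,0],
    [-35,1,0],
    [0,0,0],
    [0,0,0]
  ],
  "yaw": [-2,-1,-2,-1,-2,0,0,0,0,0,0],
  "jaw": [1,1,1,1,1,1,1,1,1,1,1]
}}

```text
clock: 6.88
eef_pos: [0.5831, 0.1147, 0.2782]
eef_rot: [-0.0, 0.027, 1.0, -0.0]
contact_force: [-0.0, 0.5, -1.6]
grip_width: 0.0428
grip_force: 61.8
```

```bash
python3 - <<'E'
from h import *
s=manip.observe();im=manip.capture("wrist");cv2.imwrite("pics/w3.png",im[:,:,::-1])
c=cam("wrist",s);print(s['eef_pos'])
for X in([.508,-.009,.214],[.63,-.016,.206],[.528,-.2885,.082]):print(proj(c,X))
E
```

```text
[0.58311593 0.11468805 0.27815681]
[ 59.65073606 122.11578731]
[ 93.72023071 301.57782475]
[-115.80718763  161.96838249]
```

View pics/w3.png

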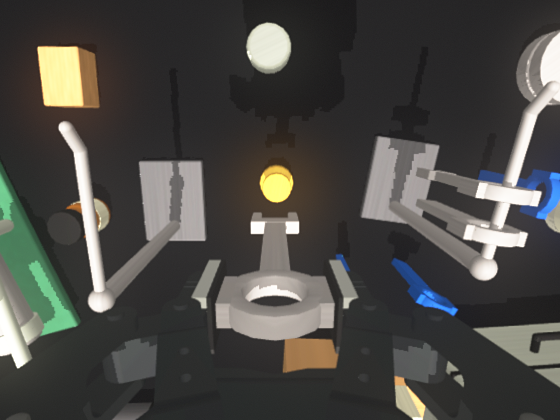

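The held spanner hangs straight, with its ring at (275,305) and jaw at (275,222). The spare hook's tip is at (66,127) and its post ball at (101,299). The crowded stand's post ball is at (485,268).

```bash
python3 - <<'E'
from h import *
c=cam("wrist")
a=at_z(c,66,127,.213);b=at_z(c,101,299,.203);m=at_z(c,83,152,.2);print(a,b,m,np.degrees(np.arctan2((b-a)[1],(b-a)[0])),np.linalg.norm((b-a)[:2]), np.degrees(np.arctan2((b-m)[1],(b-m)[0])),np.linalg.norm((b-m)[:2]))
print(at_z(c,485,268,.203))
E
```

```text
[ 0.51089664 -0.00644839  0.213     ] [ 0.62984298 -0.01231444  0.203     ] [ 0.52673418 -0.00616386  0.2       ] -2.823354380060743 0.11909089893638652 -3.413724770559409 0.10329208497099636
[0.62023407 0.25971876 0.203     ]
```

```bash
python3 plan.py 1 .45,.09,.25,177,4 .45,-.0035,.205,177,3 .45,-.0035,.193,177,1 .450,-.0035,.193,177,2; echo; python3 plan.py 1 .45,-.0035,.193,177,1 .495,-.006,.193,177,2  .510,-.0067,.193,177,1 .520,-.0072,.187,177,1 .530,-.0077,.181,177,1 .595,-.011,.181,177,4 .595,-.011,.172,177,2
```

```text
t 6.92 [0.583  0.1147 0.2785] 176.94 w 0.0426 F [ 0.5  0.7 -1.4] j [0.06 0.38 0.25 1.44 0.   0.11]
{"xyz": [[33, -8, 7], [33, -8, 7], [33, -8, 7], [32, -8, 7], [-2, -31, 15], [-1, -31, 15], [-2, -31, 15], [0, 0, 12], [0, 0, 0], [0, 0, 0]], "yaw": [-0.0, -0.0, -0.0, -0.0, -0.0, -0.0, -0.0, -0.0, -0.0, -0.0], "jaw": [1.0, 1.0, 1.0, 1.0, 1.0, 1.0, 1.0, 1.0, 1.0, 1.0]}

t 6.92 [0.583  0.1147 0.2785] 176.94 w 0.0426 F [ 0.5  0.7 -1.4] j [0.06 0.38 0.25 1.44 0.   0.11]
{"xyz": [[126, -125, 85], [-22, 0, 0], [-23, 0, 0], [-15, 0, 0], [-10, 0, 6], [-10, 0, 6], [-16, 0, 0], [-16, 0, 0], [-17, 0, 0], [-16, 0, 0], [0, 0, 5], [0, 0, 4]], "yaw": [-0.0, -0.0, -0.0, -0.0, -0.0, -0.0, -0.0, -0.0, -0.0, -0.0, -0.0, -0.0], "jaw": [1.0, 1.0, 1.0, 1.0, 1.0, 1.0, 1.0, 1.0, 1.0, 1.0, 1.0, 1.0]}
```

Request:
{"api": "drive_tool", "payload": {
  "xyz": [
    [33,-8,7],
    [33,-8,7],
    [33,-8,7],
    [32,-8,7],
    [-2,-31,15],
    [-1,-31,15],
    [-2,-31,15],
    [0,0,12],
    [0,0,0],
    [0,0,0]
  ],
  "yaw": [0,0,0,0,0,0,0,0,0,0],
  "jaw": [1,1,1,1,1,1,1,1,1,1]
}}

```text
clock: 8.18
eef_pos: [0.4513, -0.0029, 0.1939]
eef_rot: [0.0, 0.026, 1.0, -0.0]
contact_force: [0.1, 1.2, -1.1]
grip_width: 0.0428
grip_force: 62.0
```

Request:
{"api": "drive_tool", "payload": {
  "xyz": [
    [-22,0,0],
    [-22,0,0],
    [-14,0,1],
    [-10,0,6],
    [-10,0,6],
    [-10,0,0]
  ],
  "yaw": [0,0,0,0,0,0],
  "jaw": [1,1,1,1,1,1]
}}

```text
clock: 8.93
eef_pos: [0.5392, -0.0083, 0.1797]
eef_rot: [-0.001, 0.027, 1.0, 0.0]
contact_force: [0.4, 0.2, -1.2]
grip_width: 0.043
grip_force: 62.0
```

No contact, so the ring is on the bar. Continuing, then lowering and releasing.

Request:
{"api": "drive_tool", "payload": {
  "xyz": [
    [-19,0,0],
    [-19,0,0],
    [-18,0,0],
    [0,0,0],
    [0,0,3],
    [0,0,3],
    [0,0,2],
    [0,0,0]
  ],
  "yaw": [0,0,0,0,0,0,0,0],
  "jaw": [1,1,1,1,1,1,1,1]
}}

```text
clock: 9.93
eef_pos: [0.5949, -0.0113, 0.1722]
eef_rot: [-0.0, 0.027, 1.0, 0.0]
contact_force: [0.3, -1.0, -1.5]
grip_width: 0.0425
grip_force: 62.0
```

Request:
{"api": "drive_tool", "payload": {
  "xyz": [
    [0,0,1],
    [0,0,0],
    [0,0,0],
    [0,0,0],
    [0,0,0],
    [0,0,-25],
    [0,0,-40],
    [0,0,-40]
  ],
  "yaw": [0,0,0,0,0,0,0,0],
  "jaw": [1,1,-1,-1,-1,-1,-1,-1]
}}

```text
clock: 10.92
eef_pos: [0.5949, -0.0113, 0.2775]
eef_rot: [-0.0, 0.027, 1.0, 0.0]
contact_force: [-0.1, 0.2, -0.1]
grip_width: 0.0853
grip_force: 0.0
```

```bash
python3 - <<'E'
from h import *
im=manip.capture("side")
cv2.imwrite("pics/s2.png",cv2.resize(im[150:330,180:360],None,fx=3,fy=3,interpolation=cv2.INTER_CUBIC)[:,:,::-1])
E
python3 plan.py -1 .56,.13,.285,173,3 .565,.2705,.26,169.5,3 .565,.2705,.1705,169.5,4
```

```text
t 10.97 [ 0.596  -0.0114  0.2825] 176.93 w 0.0857 F [-2.8  0.5  4.1] j [-0.16  0.38  0.26  1.45  0.   -0.1 ]
{"xyz": [[14, 46, -1], [16, 47, -1], [17, 45, 0], [4, 47, 8], [5, 46, 8], [5, 47, 9], [0, 0, 22], [0, 0, 23], [0, 0, 22], [0, 0, 22]], "yaw": [1.0, 2.0, 1.0, 1.0, 1.0, 1.0, 0.0, 0.0, 0.0, 0.0], "jaw": [-1.0, -1.0, -1.0, -1.0, -1.0, -1.0, -1.0, -1.0, -1.0, -1.0]}
```

View pics/s2.png

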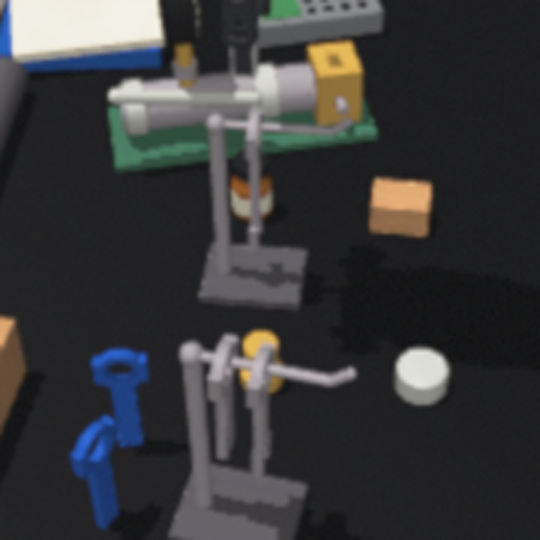

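The long spanner hangs on the spare hook at (253,190), and the short spanner and key are unmoved. Next is the short spanner.

Request:
{"api": "drive_tool", "payload": {
  "xyz": [
    [14,46,-1],
    [16,47,-1],
    [17,45,0],
    [4,47,8],
    [5,46,8],
    [5,47,9],
    [0,0,0],
    [0,0,0]
  ],
  "yaw": [1,2,1,1,1,1,0,0],
  "jaw": [-1,-1,-1,-1,-1,-1,-1,-1]
}}

```text
clock: 11.98
eef_pos: [0.5646, 0.2703, 0.2532]
eef_rot: [-0.0, 0.088, 0.996, -0.0]
contact_force: [0.1, 0.0, 0.6]
grip_width: 0.0854
grip_force: 0.0
```

```bash
python3 - <<'E'
from h import *
s=manip.observe();im=manip.capture("wrist");cv2.imwrite("pics/w4.png",im[:,:,::-1])
c=cam("wrist",s)
# bright blobs (steel) and their flat extents: per-row width of bright run through bar column
g=im.min(axis=2); u0=int(proj(c,[.566,.2705,.208])[0])
print([ (n,proj(c,X).round(0)) for n,X in (("r2",[.566,.2705,.203]),("k",[.591,.2657,.203]))])
for v in range(190,330,5):
    r=g[v]>110;a=u0
    while a>0 and r[a]:a-=1
    b=u0
    while b<559 and r[b]:b+=1
    print(v,a,b,end='; ')
E
python3 plan.py -1 .566,.271,.1705,169.5,4
```

```text
[('r2', array([276., 242.])), ('k', array([275., 281.]))]
190 269 282; 195 269 308; 200 268 308; 205 268 282; 210 268 282; 215 268 282; 220 268 282; 225 268 282; 230 255 295; 235 256 294; 240 274 277; 245 237 312; 250 237 312; 255 251 300; 260 267 282; 265 267 281; 270 256 292; 275 255 294; 280 256 293; 285 275 275; 290 238 310; 295 238 310; 300 254 295; 305 267 280; 310 267 280; 315 262 284; 320 260 287; 325 260 287; t 12.03 [0.5647 0.2699 0.2535] 169.91 w 0.0855 F [ 0.3 -0.7  0.2] j [ 0.32  0.44  0.28  1.41 -0.    0.49]
{"xyz": [[0, 0, 21], [-1, 1, 20], [0, 0, 21], [0, 0, 21]], "yaw": [0.0, 0.0, 0.0, 0.0], "jaw": [-1.0, -1.0, -1.0, -1.0]}
```

Request:
{"api": "drive_tool", "payload": {
  "xyz": [
    [-1,0,21],
    [-1,1,20],
    [-1,0,21],
    [0,0,21],
    [0,0,0],
    [0,0,0],
    [0,0,0],
    [0,0,0],
    [0,0,0],
    [0,0,0]
  ],
  "yaw": [0,0,0,0,0,0,0,0,0,0],
  "jaw": [-1,-1,-1,-1,-1,1,1,1,1,1]
}}

```text
clock: 13.28
eef_pos: [0.5683, 0.2711, 0.1713]
eef_rot: [0.001, 0.088, 0.996, 0.0]
contact_force: [-0.2, -0.0, 5.2]
grip_width: 0.0429
grip_force: 60.0
```

Request:
{"api": "drive_tool", "payload": {
  "xyz": [
    [0,0,-5],
    [0,0,-4],
    [15,0,0],
    [17,0,0],
    [17,0,-1],
    [8,0,-4],
    [8,0,-5],
    [10,0,-3],
    [15,0,-1],
    [25,0,0],
    [30,0,-10]
  ],
  "yaw": [0,0,0,0,0,0,0,0,0,0,0],
  "jaw": [1,1,1,1,1,1,1,1,1,1,1]
}}

```text
clock: 14.65
eef_pos: [0.4234, 0.2962, 0.2027]
eef_rot: [-0.001, 0.088, 0.996, -0.0]
contact_force: [0.0, 1.1, -0.8]
grip_width: 0.0427
grip_force: 61.0
```

```bash
python3 plan.py 1 .45,.15,.215,174,4  .45,-.0035,.20,177,4 .45,-.0035,.1935,177,1
```

```text
t 14.65 [0.4234 0.2962 0.2027] 169.91 w 0.0427 F [ 0.   1.1 -0.8] j [ 0.45  0.26 -0.13  1.18  0.    0.63]
{"xyz": [[-13, -35, -3], [-12, -35, -3], [-12, -35, -3], [-11, -36, -3], [-4, -38, 4], [-4, -38, 3], [-2, -38, 4], [-3, -39, 4], [0, 0, 6]], "yaw": [-1.0, -1.0, -1.0, -1.0, -1.0, -1.0, -0.0, -1.0, -0.0], "jaw": [1.0, 1.0, 1.0, 1.0, 1.0, 1.0, 1.0, 1.0, 1.0]}
```

Request:
{"api": "drive_tool", "payload": {
  "xyz": [
    [-13,-35,-3],
    [-12,-35,-3],
    [-12,-35,-3],
    [-9,-36,-3],
    [-2,-38,4],
    [-3,-38,3],
    [-2,-38,4],
    [-3,-39,4],
    [0,0,6],
    [0,0,0],
    [0,0,0]
  ],
  "yaw": [-1,-1,-1,-1,-1,-1,0,-1,0,0,0],
  "jaw": [1,1,1,1,1,1,1,1,1,1,1]
}}

```text
clock: 16.02
eef_pos: [0.4464, -0.0025, 0.1944]
eef_rot: [0.0, 0.026, 1.0, 0.0]
contact_force: [-0.7, 0.1, -0.9]
grip_width: 0.0426
grip_force: 61.3
```

Request:
{"api": "drive_tool", "payload": {
  "xyz": [
    [-25,1,0],
    [-23,0,0],
    [-15,0,1],
    [-10,0,6],
    [-10,0,6],
    [-18,0,0],
    [0,0,0],
    [0,0,3],
    [0,0,3],
    [0,0,2],
    [0,0,0]
  ],
  "yaw": [0,0,0,0,0,0,0,0,0,0,0],
  "jaw": [1,1,1,1,1,1,1,1,1,1,1]
}}

```text
clock: 17.4
eef_pos: [0.5473, -0.0077, 0.1732]
eef_rot: [-0.0, 0.027, 1.0, 0.0]
contact_force: [0.1, -0.0, -2.0]
grip_width: 0.0431
grip_force: 61.3
```

Request:
{"api": "drive_tool", "payload": {
  "xyz": [
    [0,0,1],
    [0,0,0],
    [0,0,0],
    [0,0,0],
    [0,0,0],
    [0,0,-25],
    [0,0,-40],
    [0,0,-40]
  ],
  "yaw": [0,0,0,0,0,0,0,0],
  "jaw": [1,1,-1,-1,-1,-1,-1,-1]
}}

```text
clock: 18.4
eef_pos: [0.5473, -0.0077, 0.2785]
eef_rot: [-0.0, 0.027, 1.0, 0.0]
contact_force: [0.7, -0.7, 0.5]
grip_width: 0.0858
grip_force: 0.0
```

```bash
python3 plan.py -1 .57,.14,.285,173,3 .595,.2655,.253,169.5,3
```

```text
t 18.4 [ 0.5473 -0.0077  0.2785] 176.93 w 0.0858 F [ 0.7 -0.7  0.5] j [-0.16  0.29  0.12  1.4   0.   -0.11]
{"xyz": [[-5, 50, -2], [-4, 49, -2], [-2, 50, -3], [-3, 43, 11], [-3, 42, 11], [-1, 43, 10]], "yaw": [1.0, 2.0, 1.0, 1.0, 1.0, 1.0], "jaw": [-1.0, -1.0, -1.0, -1.0, -1.0, -1.0]}
```

Request:
{"api": "drive_tool", "payload": {
  "xyz": [
    [-5,50,-2],
    [-4,49,-2],
    [-2,50,-3],
    [-3,43,11],
    [-3,42,11],
    [-1,43,6],
    [0,0,0],
    [0,0,0]
  ],
  "yaw": [1,2,1,1,1,1,0,0],
  "jaw": [-1,-1,-1,-1,-1,-1,-1,-1]
}}

```text
clock: 19.4
eef_pos: [0.5947, 0.2655, 0.2563]
eef_rot: [-0.0, 0.088, 0.996, -0.0]
contact_force: [-0.6, -0.2, 0.9]
grip_width: 0.0856
grip_force: 0.0
```

```bash
python3 - <<'E'
from h import *
s=manip.observe();im=manip.capture("wrist");sd=manip.capture("side");tp=manip.capture("top")
c=cam("wrist",s);print(s['eef_pos'])
np.savez("hov.npz",im=im)
print([ (n,proj(c,X).round(1)) for n,X in (("k1",[.594,.2655,.203]),("k2",[.597,.265,.203]),("post",[.6175,.2605,.203]))])
A=cv2.resize(im[150:400,160:400],None,fx=1.6,fy=1.6)            #400x384
B=cv2.resize(sd[150:330,190:310],None,fx=3.3,fy=3.3,interpolation=cv2.INTER_CUBIC) #594x396
C=cv2.resize(tp[180:260,160:310],(384,199),interpolation=cv2.INTER_CUBIC)
L=np.vstack([A,C])[:594]; cv2.imwrite("pics/c1.png",np.hstack([L,B[:L.shape[0]]])[:,:,::-1])
g=im.min(axis=2);u0=int(proj(c,[.594,.2655,.203])[0])
for v in range(200,340,4):
    r=g[v]>110;a=b=u0
    while a>0 and r[a]:a-=1
    while b<559 and r[b]:b+=1
    print(v,a,b,end='; ')
E
```

```text
[0.59474714 0.26549453 0.25630052]
[('k1', array([274.8, 237.1])), ('k2', array([274.8, 241.8])), ('post', array([273.4, 273.7]))]
200 267 306; 204 267 281; 208 267 280; 212 266 280; 216 266 281; 220 266 281; 224 257 289; 228 254 294; 232 255 292; 236 274 274; 240 236 310; 244 236 310; 248 236 310; 252 255 292; 256 266 280; 260 266 280; 264 266 280; 268 263 283; 272 259 286; 276 258 287; 280 258 287; 284 260 285; 288 263 282; 292 274 274; 296 274 274; 300 274 274; 304 274 274; 308 274 274; 312 274 274; 316 274 274; 320 274 274; 324 274 274; 328 274 274; 332 274 274; 336 274 274;
```

View pics/c1.png

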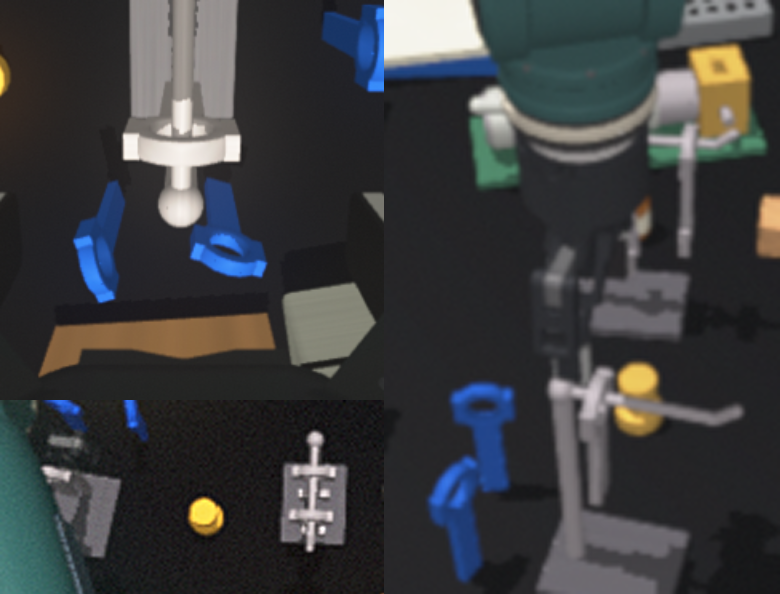

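The composite shows both spanners hanging on the spare bar (top view) and the key alone on its hook. In the wrist crop its flats are centred at about (273,244). Taking the key.

Request:
{"api": "drive_tool", "payload": {
  "xyz": [
    [-1,0,21],
    [-1,0,21],
    [0,0,21],
    [0,0,22],
    [0,0,0],
    [0,0,0],
    [0,0,0],
    [0,0,0],
    [0,0,0],
    [0,0,0]
  ],
  "yaw": [0,0,0,0,0,0,0,0,0,0],
  "jaw": [-1,-1,-1,-1,-1,1,1,1,1,1]
}}

```text
clock: 20.8
eef_pos: [0.5973, 0.2657, 0.1724]
eef_rot: [0.001, 0.088, 0.996, 0.0]
contact_force: [-0.3, 0.4, 5.6]
grip_width: 0.043
grip_force: 60.0
```

Request:
{"api": "drive_tool", "payload": {
  "xyz": [
    [0,0,-5],
    [0,0,-4],
    [15,0,0],
    [20,0,0],
    [20,0,0],
    [20,0,-1],
    [8,0,-4],
    [8,0,-5],
    [10,0,-3],
    [15,0,-1],
    [25,0,0],
    [30,0,-20]
  ],
  "yaw": [0,0,0,0,0,0,0,0,0,0,0,0],
  "jaw": [1,1,1,1,1,1,1,1,1,1,1,1]
}}

```text
clock: 22.3
eef_pos: [0.4266, 0.2951, 0.2134]
eef_rot: [-0.001, 0.088, 0.996, -0.001]
contact_force: [-0.7, -0.1, -0.6]
grip_width: 0.0431
grip_force: 61.1
```

```bash
python3 plan.py 1 .43,.10,.26,180,4  .43,-.1,.28,188,4 .50,-.20,.30,192,3
```

```text
t 22.3 [0.4266 0.2951 0.2134] 169.91 w 0.0431 F [-0.7 -0.1 -0.6] j [ 0.45  0.26 -0.1   1.21  0.    0.62]
{"xyz": [[-9, -48, -12], [-7, -48, -11], [-5, -49, -12], [-3, -48, -12], [0, -50, -5], [2, -50, -5], [3, -50, -5], [5, -50, -5], [-18, -36, -7], [-18, -37, -6], [-17, -37, -7]], "yaw": [-3.0, -2.0, -3.0, -2.0, -2.0, -2.0, -2.0, -2.0, -1.0, -2.0, -1.0], "jaw": [1.0, 1.0, 1.0, 1.0, 1.0, 1.0, 1.0, 1.0, 1.0, 1.0, 1.0]}
```

Request:
{"api": "drive_tool", "payload": {
  "xyz": [
    [-9,-48,-12],
    [-7,-48,-11],
    [-5,-49,-12],
    [-3,-48,-12],
    [0,-50,-5],
    [2,-50,-5],
    [3,-50,-5],
    [5,-50,-5],
    [-18,-36,-7],
    [-18,-37,-6],
    [-17,-37,-7],
    [0,0,0]
  ],
  "yaw": [-3,-2,-3,-2,-2,-2,-2,-2,-1,-2,-1,0],
  "jaw": [1,1,1,1,1,1,1,1,1,1,1,1]
}}

```text
clock: 23.8
eef_pos: [0.503, -0.2012, 0.3006]
eef_rot: [-0.0, -0.103, 0.995, 0.0]
contact_force: [-1.3, -0.5, -1.7]
grip_width: 0.0429
grip_force: 61.5
```

Request:
{"api": "drive_tool", "payload": {
  "xyz": [
    [-20,0,0],
    [-20,0,0],
    [0,0,0],
    [0,0,0]
  ],
  "yaw": [0,0,0,0],
  "jaw": [1,1,1,1]
}}

```text
clock: 24.3
eef_pos: [0.5405, -0.1909, 0.3013]
eef_rot: [-0.0, -0.104, 0.995, 0.0]
contact_force: [-0.1, -0.8, -1.0]
grip_width: 0.0431
grip_force: 61.5
```

```bash
cat > look.py <<'E'
from plan import *
s,P,y=cur();im=manip.capture("wrist");c=cam("wrist",s);print(P.round(4),round(y,2))
hsv=cv2.cvtColor(im,cv2.COLOR_RGB2HSV)
# brass top face
m=cv2.inRange(hsv,(15,120,90),(35,255,255));n,l,st,ce=cv2.connectedComponentsWithStats(m)
S=np.array([.528,-.2885,.082]);e=proj(c,S);print("slot pred px",e.round(1))
for i in range(1,n):
    if st[i,4]>150: print("brass",st[i],ce[i].round(1),at_z(c,*ce[i],.082).round(4))
# dark region inside the brass = slot
x0,y0=e.astype(int)-45; x0=max(x0,0);y0=max(y0,0); r=im[y0:y0+90,x0:x0+90]
np.save("w.npy",im)
g=r.max(axis=2);print("\n".join("".join("%4d"%v for v in row[::4]) for row in g[::4]),x0,y0)
k=["ring","tip"];R=Ro.from_quat(np.roll(s['eef_rot'],-1)).as_matrix()
for nme,dz in(("ringtop",-.0195-.021),("tip",.0805)): print(nme,proj(c,P+R@np.array([0,0,dz])).round(1))
gg=im.min(axis=2)
for v in range(190,340,6):
    a=np.where(gg[v,200:350]>120)[0]+200; print(v,(a.min(),a.max()) if len(a) else None,end=' ')
E
python3 look.py
```

```text
[ 0.5405 -0.1909  0.3013] -168.05
slot pred px [186.4 158.1]
brass [ 332   92   57   62 2164] [359.2 122.3] [ 0.4553 -0.121   0.082 ]
brass [ 158  134   71   52 3175] [193.  158.8] [ 0.5273 -0.2815  0.082 ]
brass [473 241  30  20 378] [488.7 249.3] [0.5579 0.0624 0.082 ]
brass [413 403  24  17 225] [422.9 413.5] [0.7951 0.0646 0.082 ]
  34  38  38  38  41  41  42  44  44  46  46  48  47  49  48  50  48  47  48  47  47  45  44
  38  37  39  41  42  44  45  46  48  49  50  50  48  48  47  48  47  47  46  45  43  42  42
  39  39  41  43  45  45  43  48  46  50  48  50  49  50  51  51  54  58  60  73  91  96  98
  40  41  43  45  90 147 150 155 160 164 105 103 106 104 106 104 104 104 105 105 104 104 104
  42  41  43  45  91 164 165 162 162 163 107 104 105 104 105 105 105 105 106 105 105 105 104
  42  44  45  48  79 164 165 165 163 164 105 105 105 105 107 104 105 104 105 106 104 100 105
  42  45  48  49  57 211 248 251 255 255 255 255 255 255 255 255 255 255 254 166 118 116 105
  44  45  47  49  51 254 253 253 254 254 254 254 254 254 254 254 254 254 254 200 119 117 105
  44  46  50  51  5
[... 1598 characters left out ...]
 220 (np.int64(200), np.int64(227)) 226 (np.int64(200), np.int64(227)) 232 (np.int64(200), np.int64(327)) 238 (np.int64(200), np.int64(307)) 244 (np.int64(200), np.int64(304)) 250 (np.int64(200), np.int64(304)) 256 (np.int64(200), np.int64(247)) 262 (np.int64(200), np.int64(247)) 268 (np.int64(200), np.int64(247)) 274 (np.int64(259), np.int64(288)) 280 (np.int64(254), np.int64(294)) 286 (np.int64(253), np.int64(292)) 292 (np.int64(250), np.int64(294)) 298 (np.int64(200), np.int64(349)) 304 (np.int64(201), np.int64(348)) 310 (np.int64(217), np.int64(331)) 316 (np.int64(218), np.int64(331)) 322 (np.int64(222), np.int64(331)) 328 (np.int64(224), np.int64(301)) 334 (np.int64(232), np.int64(251))
```

```bash
cat > slot.py <<'E'
from plan import *
def run(c,im,Rt,P,dz=-.0195,verbose=True):
    hsv=cv2.cvtColor(im,cv2.COLOR_RGB2HSV)
    m=cv2.inRange(hsv,(15,60,225),(35,255,255))
    cs,h=cv2.findContours(m,cv2.RETR_CCOMP,cv2.CHAIN_APPROX_NONE)
    e=proj(c,[.528,-.285,.082])
    i=min((i for i in range(len(cs)) if h[0][i][3]<0 and cv2.contourArea(cs[i])>800),key=lambda i:np.linalg.norm(cs[i].reshape(-1,2).mean(0)-e))
    W=lambda k:np.array([at_z(c,*p,.082)[:2]*1000 for p in k.reshape(-1,2)],np.float32)
    r=cv2.minAreaRect(W(cs[i]));print("top",np.round(r[0],1),np.round(r[1],1),round(r[2],1))
    for j in range(len(cs)):
        if h[0][j][3]==i and cv2.contourArea(cs[j])>100:
            r=cv2.minAreaRect(W(cs[j]));print("slot",np.round(r[0],1),np.round(r[1],1),round(r[2],1))
if __name__=="__main__":
    s,P,y=cur();c=cam("wrist",s);run(c,np.load("w.npy"),None,P)
    T=cam("top");im=manip.capture("top")
    run(T,im,None,P)
    # key: tip edges near predicted, rows of grey
    im=np.load("w.npy");g=im.min(axis=2)
    for v in range(196,300,3): print(v,g[v,225:330:5].tolist())
E
python3 slot.py
```

```text
top [ 529.8 -284.9] [50.7 60.3] 14.2
slot [ 529.2 -284.4] [14.6 26.6] 11.9
top [702.3 631.6] [291.4 109.3] 89.5
slot [697.1 578.6] [38.4 34.2] 45.5
slot [697.4 633.8] [41.7 38.9] 48.7
slot [701.  688.8] [41.3 57.7] 89.5
196 [77, 76, 102, 100, 99, 48, 37, 36, 34, 34, 33, 32, 31, 31, 30, 31, 29, 30, 29, 29, 29]
199 [76, 74, 100, 101, 99, 55, 36, 39, 35, 33, 33, 33, 31, 32, 31, 29, 30, 29, 30, 30, 29]
202 [77, 74, 91, 100, 99, 56, 38, 36, 36, 35, 34, 33, 31, 33, 31, 31, 30, 29, 28, 29, 30]
205 [77, 74, 74, 99, 98, 62, 37, 36, 36, 35, 33, 33, 33, 31, 31, 31, 29, 29, 31, 30, 30]
208 [81, 73, 88, 99, 95, 69, 32, 37, 35, 34, 32, 34, 33, 31, 31, 30, 31, 32, 31, 31, 30]
211 [85, 72, 75, 98, 94, 61, 32, 37, 35, 36, 36, 34, 31, 31, 32, 32, 30, 31, 31, 30, 29]
214 [95, 71, 72, 99, 86, 60, 33, 38, 37, 35, 35, 34, 34, 32, 32, 30, 31, 29, 31, 23, 23]
217 [118, 71, 69, 99, 66, 61, 32, 40, 37, 34, 35, 34, 34, 32, 33, 31, 32, 31, 23, 22, 23]
220 [145, 72, 73, 97, 66, 62, 33, 37, 35, 36, 36, 35, 34, 31, 32, 32, 32, 30, 23, 22, 22]
223 [148, 73, 99, 97, 65, 62, 35, 38, 72, 68, 67, 65, 56, 56, 33, 32, 32
[... 1687 characters left out ...]
4, 92, 89, 90, 84]
280 [92, 94, 95, 96, 100, 110, 122, 159, 204, 181, 132, 132, 131, 124, 120, 112, 99, 94, 91, 90, 91]
283 [92, 93, 94, 93, 98, 110, 118, 191, 204, 209, 134, 129, 129, 126, 116, 108, 100, 93, 92, 91, 90]
286 [91, 92, 92, 91, 95, 110, 153, 192, 203, 212, 221, 177, 124, 124, 117, 109, 95, 91, 92, 91, 90]
289 [92, 92, 91, 89, 96, 115, 178, 189, 203, 213, 217, 211, 203, 120, 118, 109, 93, 89, 90, 90, 89]
292 [92, 94, 93, 91, 93, 135, 180, 157, 117, 73, 58, 95, 148, 188, 115, 106, 91, 89, 90, 90, 90]
295 [91, 92, 94, 94, 89, 156, 69, 31, 38, 40, 39, 39, 38, 37, 124, 102, 89, 92, 95, 90, 90]
298 [122, 114, 96, 94, 93, 90, 79, 33, 39, 39, 40, 38, 37, 39, 61, 87, 89, 93, 96, 91, 91]
```

```bash
cat > tip.py <<'E'
from plan import *
def tip(im,c,s):
    # sub-pixel blade edges below the jaw: front face bottom edge and sides
    g=cv2.GaussianBlur(im.min(axis=2),(3,3),0).astype(float); 
    L=[];Rr=[]
    for v in (227,229,231,240,244):
        row=g[v,250:306];t=(90+34)/2; a=np.where(row>t)[0]; 
        k=a[(a>8)&(a<46)]; L.append(250+k.min());Rr.append(250+k.max())
    cols=g[212:235,268:288].mean(axis=1);b=212+np.interp(62,cols,np.arange(len(cols)))
    return L,Rr,b
if __name__=="__main__":
    s,P,y=cur();im=np.load("w.npy");c=cam("wrist",s);L,R_,b=tip(im,c,s);print(L,R_,b)
    R=Ro.from_quat(np.roll(s['eef_rot'],-1)).as_matrix()
    for dx in(0,-.001,-.002,-.003):
        print(dx,[proj(c,P+R@np.array([dx+.004,dy,.0805])).round(1).tolist() for dy in(-.01,.01)])
E
python3 tip.py
```

```text
[np.int64(261), np.int64(261), np.int64(261), np.int64(259), np.int64(259)] [np.int64(291), np.int64(291), np.int64(291), np.int64(293), np.int64(293)] 222.95843520782395
0 [[260.4, 219.9], [290.0, 220.0]]
-0.001 [[260.4, 221.3], [290.0, 221.4]]
-0.002 [[260.4, 222.8], [289.9, 222.8]]
-0.003 [[260.4, 224.2], [289.9, 224.2]]
```

```bash
python3 plan.py 1 .5273,-.2853,.30,-168,3 .5273,-.2853,.20,-168,4
```

```text
t 24.4 [ 0.5405 -0.1913  0.3015] -168.08 w 0.0431 F [ 0.1 -0.6 -1.1] j [-0.48  0.34  0.26  1.49 -0.   -0.69]
{"xyz": [[11, -30, 1], [11, -30, 0], [10, -29, 1], [0, 0, 25], [0, 0, 25], [0, 0, 25], [0, 0, 25]], "yaw": [-0.0, -0.0, -0.0, -0.0, -0.0, -0.0, -0.0], "jaw": [1.0, 1.0, 1.0, 1.0, 1.0, 1.0, 1.0]}
```

Request:
{"api": "drive_tool", "payload": {
  "xyz": [
    [11,-30,1],
    [11,-30,0],
    [10,-29,1],
    [0,0,25],
    [0,0,25],
    [0,0,25],
    [0,0,25],
    [0,0,0],
    [0,0,0]
  ],
  "yaw": [0,0,0,0,0,0,0,0,0],
  "jaw": [1,1,1,1,1,1,1,1,1]
}}

```text
clock: 25.52
eef_pos: [0.5284, -0.2854, 0.2005]
eef_rot: [0.0, -0.104, 0.995, -0.0]
contact_force: [0.7, -0.4, -1.4]
grip_width: 0.043
grip_force: 61.6
```

```bash
python3 - <<'E'
from plan import *
s,P,y=cur();im=manip.capture("wrist");np.save("w5.npy",im);c=cam("wrist",s);print(P.round(4),round(y,2))
hsv=cv2.cvtColor(im,cv2.COLOR_RGB2HSV);m=cv2.inRange(hsv,(15,60,225),(35,255,255))
n,l,st,ce=cv2.connectedComponentsWithStats(m);e=proj(c,[.5292,-.2844,.082]);print("slot px",e.round(1))
for i in range(1,n):
    if st[i,4]>100: print(st[i])
# predicted brass corners in tool-aligned slot frame
a=np.radians(11.9);Rz=np.array([[np.cos(a),-np.sin(a)],[np.sin(a),np.cos(a)]])
for dx,dy in((-25,-30),(-25,30),(25,30),(25,-30)): print(dx,dy,proj(c,[*(np.array([.5292,-.2844])+Rz@np.array([dx,dy])/1000),.082]).round(1))
g=im.max(axis=2)
u,v=e.astype(int)
for vv in range(v-50,v+40,5): print(vv,m[vv,u-64:u+65:4].clip(0,1).tolist())
E
```

```text
[ 0.5284 -0.2854  0.2005] -168.08
slot px [276.2 212.9]
[ 452  121   70   77 3178]
[ 236  180   79   66 3892]
-25 -30 [237.2 181.3]
-25 30 [315.4 181.5]
25 30 [313.3 243. ]
25 -30 [238.9 242.9]
162 [0, 0, 0, 0, 0, 0, 0, 0, 0, 0, 0, 0, 0, 0, 0, 0, 0, 0, 0, 0, 0, 0, 0, 0, 0, 0, 0, 0, 0, 0, 0, 0, 0]
167 [0, 0, 0, 0, 0, 0, 0, 0, 0, 0, 0, 0, 0, 0, 0, 0, 0, 0, 0, 0, 0, 0, 0, 0, 0, 0, 0, 0, 0, 0, 0, 0, 0]
172 [0, 0, 0, 0, 0, 0, 0, 0, 0, 0, 0, 0, 0, 0, 0, 0, 0, 0, 0, 0, 0, 0, 0, 0, 0, 0, 0, 0, 0, 0, 0, 0, 0]
177 [0, 0, 0, 0, 0, 0, 0, 0, 0, 0, 0, 0, 0, 0, 0, 0, 0, 0, 0, 0, 0, 0, 0, 0, 0, 0, 0, 0, 0, 0, 0, 0, 0]
182 [0, 0, 0, 0, 0, 0, 0, 1, 1, 1, 1, 1, 1, 1, 1, 1, 1, 1, 1, 1, 1, 1, 1, 1, 1, 1, 0, 0, 0, 0, 0, 0, 0]
187 [0, 0, 0, 0, 0, 0, 1, 1, 1, 1, 1, 1, 1, 1, 1, 1, 1, 1, 1, 1, 1, 1, 1, 1, 1, 1, 0, 0, 0, 0, 0, 0, 0]
192 [0, 0, 0, 0, 0, 0, 1, 1, 1, 1, 1, 1, 1, 1, 1, 1, 1, 1, 1, 1, 1, 1, 1, 1, 1, 1, 0, 0, 0, 0, 0, 0, 0]
197 [0, 0, 0, 0, 0, 0, 0, 1, 1, 1, 1, 1, 1, 1, 1, 1, 1, 1, 1, 1, 1, 1, 1, 1, 1, 1, 0, 0, 0, 0, 0, 0, 0]
202 [0, 0, 0, 0, 0, 0, 0, 1, 1, 1, 1, 1, 1, 1, 1, 1, 1, 1, 1, 0, 0, 1, 1, 
[... 265 characters left out ...]
, 1, 1, 1, 1, 1, 0, 0, 0, 0, 0, 0, 0, 1, 1, 1, 1, 1, 1, 0, 0, 0, 0, 0, 0, 0]
222 [0, 0, 0, 0, 0, 0, 0, 1, 1, 1, 1, 1, 1, 1, 1, 1, 1, 1, 1, 1, 1, 1, 1, 1, 1, 1, 0, 0, 0, 0, 0, 0, 0]
227 [0, 0, 0, 0, 0, 0, 0, 1, 1, 1, 1, 1, 1, 0, 0, 0, 0, 0, 0, 0, 1, 1, 1, 1, 1, 1, 0, 0, 0, 0, 0, 0, 0]
232 [0, 0, 0, 0, 0, 0, 0, 1, 1, 1, 1, 1, 1, 0, 0, 0, 0, 0, 0, 0, 1, 1, 1, 1, 1, 1, 0, 0, 0, 0, 0, 0, 0]
237 [0, 0, 0, 0, 0, 0, 0, 1, 1, 1, 1, 1, 0, 0, 0, 0, 0, 0, 0, 0, 0, 1, 1, 1, 1, 1, 0, 0, 0, 0, 0, 0, 0]
242 [0, 0, 0, 0, 0, 0, 0, 1, 1, 1, 1, 1, 0, 0, 0, 0, 0, 0, 0, 0, 0, 1, 1, 1, 1, 1, 0, 0, 0, 0, 0, 0, 0]
247 [0, 0, 0, 0, 0, 0, 0, 0, 0, 0, 0, 0, 0, 0, 0, 0, 0, 0, 0, 0, 0, 0, 0, 0, 0, 0, 0, 0, 0, 0, 0, 0, 0]
```

The brass block shows at 236–315 × 180–246 px against a predicted 237–315 × 181–243. The slot at rows 210–219 lines up in columns with the blade (264–292), so I'm inserting.

Request:
{"api": "drive_tool", "payload": {
  "xyz": [
    [1,0,12],
    [0,0,12],
    [0,0,12],
    [0,0,4],
    [0,0,4],
    [0,0,4],
    [0,0,0]
  ],
  "yaw": [0,0,0,0,0,0,0],
  "jaw": [1,1,1,1,1,1,1]
}}

```text
clock: 26.45
eef_pos: [0.5273, -0.2853, 0.1512]
eef_rot: [-0.0, -0.104, 0.995, 0.0]
contact_force: [-0.0, 0.8, -1.6]
grip_width: 0.0431
grip_force: 61.6
```

Request:
{"api": "drive_tool", "payload": {
  "xyz": [
    [0,0,5],
    [0,0,5],
    [0,0,5],
    [0,0,4],
    [0,0,4],
    [0,0,0]
  ],
  "yaw": [0,0,0,0,0,0],
  "jaw": [1,1,1,1,1,1]
}}

```text
clock: 27.2
eef_pos: [0.5272, -0.2852, 0.1279]
eef_rot: [-0.0, -0.104, 0.995, 0.0]
contact_force: [-0.6, 0.2, -2.6]
grip_width: 0.0429
grip_force: 61.6
```

Request:
{"api": "drive_tool", "payload": {
  "xyz": [
    [0,0,2],
    [0,0,1],
    [0,0,1],
    [0,0,0]
  ],
  "yaw": [0,0,0,0],
  "jaw": [1,1,1,1]
}}

```text
clock: 27.7
eef_pos: [0.528, -0.2854, 0.1257]
eef_rot: [0.001, -0.104, 0.995, -0.001]
contact_force: [-2.4, 3.6, 14.8]
grip_width: 0.0431
grip_force: 63.4
```

It has bottomed out. Releasing and withdrawing.

Request:
{"api": "drive_tool", "payload": {
  "xyz": [
    [0,0,-1],
    [0,0,0],
    [0,0,0],
    [0,0,0],
    [0,0,0],
    [0,0,-20],
    [0,0,-40],
    [0,0,-40],
    [0,0,-40],
    [0,0,0],
    [0,0,0]
  ],
  "yaw": [0,0,0,0,0,0,0,0,0,0,0],
  "jaw": [1,-1,-1,-1,-1,-1,-1,-1,-1,-1,-1]
}}

```text
clock: 29.08
eef_pos: [0.5273, -0.2853, 0.2646]
eef_rot: [-0.0, -0.104, 0.995, 0.0]
contact_force: [0.1, -0.7, -0.1]
grip_width: 0.0849
grip_force: 0.0
```

```bash
python3 - <<'E'
from plan import *
s,P,y=cur();im=manip.capture("wrist");c=cam("wrist",s);print(P.round(4),s['contact_force'],s['grip_width'])
# expected ring top (slot centre, z=.144+.021) and flats +-22 mm at z .156
a=np.radians(11.9)
for d in(-22,0,22): print(d,proj(c,[.5292-np.sin(a)*d/1000,-.2844+np.cos(a)*d/1000,.156]).round(1))
g=im.min(axis=2);e=proj(c,[.5292,-.2844,.156]).astype(int)
for v in range(e[1]-24,e[1]+25,4): print(v,g[v,e[0]-64:e[0]+65:8].tolist())
E
```

```text
[ 0.5273 -0.2853  0.2646] [ 0.13841396 -0.6532669  -0.14685693] 0.0849120444190463
-22 [246.7 217.7]
0 [275.6 217.7]
22 [304.6 217.8]
193 [46, 48, 48, 140, 160, 140, 127, 129, 131, 130, 100, 134, 225, 240, 76, 50, 49]
197 [47, 49, 50, 140, 161, 141, 133, 132, 131, 132, 127, 136, 155, 138, 51, 52, 49]
201 [47, 50, 51, 141, 150, 135, 139, 131, 132, 132, 132, 132, 160, 137, 52, 51, 50]
205 [48, 50, 51, 140, 136, 144, 136, 129, 130, 130, 129, 134, 160, 137, 53, 52, 51]
209 [49, 50, 53, 138, 137, 130, 134, 169, 190, 176, 139, 131, 160, 137, 52, 53, 51]
213 [48, 51, 53, 138, 134, 130, 127, 208, 252, 248, 135, 130, 161, 137, 55, 54, 51]
217 [49, 51, 54, 139, 137, 253, 211, 141, 140, 140, 168, 253, 160, 136, 56, 54, 53]
221 [49, 52, 54, 139, 140, 253, 237, 246, 253, 249, 237, 253, 159, 135, 56, 54, 52]
225 [50, 52, 55, 139, 142, 253, 240, 248, 251, 246, 236, 252, 135, 135, 57, 55, 53]
229 [49, 51, 54, 138, 142, 141, 231, 248, 250, 245, 235, 190, 137, 135, 58, 55, 52]
233 [49, 52, 54, 139, 139, 139, 229, 245, 253, 247, 240, 188, 136, 137, 59, 57, 53]
237 [50, 53, 55, 138, 139, 139, 228, 245, 252, 247, 240, 189, 136, 136, 59, 57, 53]
241 [50, 54, 56, 137, 140, 139, 227, 245, 252, 248, 240, 193, 126, 135, 54, 58, 54]
```

```bash
python3 -c "
from bench import manip
print(manip.sign_off())"
```

```text
the job is handed in; nothing more can be done
None
```

Job handed in at about 29 s: both spanners were seen hanging on the spare hook before I took the key, and the key is in the bleed-valve slot, pushed until it bottomed out and upright in a last camera check; the hand-in gave no verdict.

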